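# Lift the lid off the chocolate case

## Task

The chocolate case has to be refilled: swing its lid up on its hinges until it stands upright, lift it straight up off the two hinge pins, and stand it, handle up, in one of the empty slots of the lid rack. Lower it in gently and let go; do not set it on the counter or disturb the other things.

Things in the scene. Friction and masses are not known exactly. Their poses are not given: they have to be found in the camera images.
- case: Plywood chocolate case fixed to the counter: open box 150 (x) x 240 (y) x 70 mm high with chocolates inside. Origin: centre of its underside. Its x points to its back, where the hinge is; its front (-x) faces the robot; z up.
- case_pins (a point): Point mid-way between the case's two hinge pins, on their axis: 101 mm behind the case's centre, 64 mm above the counter; axes as the case. Each is a steel pin of 8 mm diameter, 20 mm long, along y, at y = +-67 to +-87 mm, held by a steel lug at its outer end.
- case_stops (a point): Point mid-way between the two rubber stop buffers behind the pins (at y = +-87 mm, tops 38 mm above the pin axis); axes as the case. The opened lid leans on them 6 degrees (0.11 rad) past vertical, away from the case's front, and stays there by itself. It tips back onto them by itself from about 6 degrees short of vertical.
- lid_hinge (a point): Point on the lid mid-way between its two hinge hooks; it lies at case_pins while the lid is on its pins. Lid axes: x from hinge to handle (up when upright), z out of the top face (up when shut), y along the hinge. Steel hooks at y = +-80 mm, 6 mm thick, z = -11 to 11 mm, reach to x = -14 mm; each has a 10 mm slot, open to -x, over its pin: upright, the lid comes off when lifted 18 mm along its x.
- lid_centre (a point): Centre of the loose lid's panel, 94 mm from the hinge along the lid's x, 12 mm along its z; axes as the lid. Plywood frame 240 mm wide (y), 12 mm thick, from x = 6 to 182 mm from the hinge, with a clear panel; about 0.4 kg. Shut, it lies on the case's rim; a batten 8 mm high below its front rail sits inside the case, so that the shut lid cannot slide off.
- lid_handle (a point): Centre of the lid's brass bow handle: round bar of 12 mm diameter, straight for 110 mm along the lid's y, 210 mm from the hinge along the lid's x and 12 mm along its z, with a 22 mm open gap between bar and frame. Shut, it stands 28 mm clear of the case's front wall, centre 76 mm above the counter, open space below. Axes as the lid.
- rack: Rack fixed to the counter: dark board 200 (x) x 260 (y) x 12 mm with four steel wire hoops (6 mm wire, 200 mm wide along y, tops 100 mm above the counter) at x = -84, -28, 28, 84 mm, making three slots 50 mm wide. Origin: centre of its underside; z up, -x towards the robot. The slot farthest from the robot (x = 56 mm) holds a black tray; the other two are empty.
- slot_front (a point): Centre of the floor of the empty slot nearest the robot, on the board's top (12 mm above the counter). Axes as the rack.
- slot_mid (a point): Centre of the floor of the empty middle slot, on the board's top (12 mm above the counter). Axes as the rack. A lid standing in a slot has its hinge point 14 mm above this floor.
- tray: Bystander: black plastic tray 180 mm wide, 34 mm thick, 120 mm high, loose, standing on edge in the rack's far slot. Origin at the centre of its lower edge.
- jar: Bystander: closed glass sweet jar, 92 mm diameter, 171 mm high, loose on the counter. Origin at the centre of its foot.
- gift_box: Bystander: purple gift box with gold ribbon, 74 x 74 x 38 mm, loose on the counter. Origin at the centre of its underside.
- bowl: Bystander: small white bowl, 86 mm diameter, 55 mm high, loose on the counter. Origin at the centre of its foot.

How it is judged:
On the way, in this order (a step that is already met when the one before it is completed fails the run):
1. the lid is swung up to stand upright (within 0.2 rad of vertical) with its hooks still on the hinge pins (angle between lid_hinge's own x axis and vertical below 0.2 rad and distance between lid_hinge and case_pins below 0.008 m), for 0.1 s.
2. the upright lid is lifted straight up off the pins (hinge point more than 20 mm above them, less than 40 mm to any side, within 0.35 rad of vertical) (z of lid_hinge in the frame of case_pins above 0.02 m and horizontal distance between lid_hinge and case_pins below 0.04 m and angle between lid_hinge's own x axis and vertical below 0.35 rad).
At the end, for the whole second after the job is handed in: The lid stands handle up (within 0.6 rad of vertical) in the front or middle slot, hinge point 16 to 36 mm above the rack's underside, along the slot within 0.3 rad and centred on it within 35 mm; tray, jar, gift box and bowl within 40 mm of their starts (angle between lid_hinge's own x axis and vertical below 0.6 rad and z of lid_hinge in the frame of rack between 0.016 and 0.036 m and x of lid_hinge in the frame of rack between -0.08 and 0.026 m and y of lid_hinge in the frame of rack between -0.035 and 0.035 m and angle between the y axis of lid_hinge and the y axis of rack, either way round below 0.3 rad and distance of each of tray, jar, gift_box, bowl from where it was at the start of the episode below 0.04 m); the robot touches nothing.
It fails at once if the lid is dropped or laid on the counter (hinge point lower than 20 mm) (height (world z) of lid_hinge below 0.02 m).
It fails at once if the lid is let go over the rack before it stands on the board (hinge point more than 40 mm above the rack's underside) (horizontal distance between lid_hinge and rack below 0.12 m and z of lid_hinge in the frame of rack above 0.04 m and contact force between lid and the fingers below 0.05 N and contact force between lid and the arm below 0.05 N).
It fails at once if the lid is rammed into the rack (more than 40 N between them) (contact force between lid and rack above 40 N).
It fails at once if a bystander is knocked over or pushed away (tipped over 0.5 rad or moved over 40 mm) (angle between any of jar, bowl, gift_box, tray's own z axis and vertical above 0.5 rad or distance of any of tray, jar, gift_box, bowl from where it was at the start of the episode above 0.04 m).
It also fails if it takes over 61 s, if anything falls off the work surface, if the arm or the gripper's body presses on something with over 40 N, if the wrist force passes 120 N, or if a joint passes its speed limit or range.

## Robot

A 6-joint arm with a two-finger parallel gripper is mounted at the origin on the work surface. World frame = base frame: x ahead of the robot, y to its left, z up, the work surface at z = 0. Lengths are in m, angles in rad, forces in N, time in s.
With the tool pointing down it reaches from about 0.25 to 0.8 m from the base axis. Payload 8.5 kg.
Tool frame: the origin (TCP) lies on the centre line of the jaws, within the pads' length; the fingertips stand 19 mm ahead of it and the grasp point (between the pads) is the TCP (ctrl.nose_length is the distance from the TCP to the fingertips, in m); z points along the fingers, y is the line along which they close (so a half turn about z gives the same grasp; the last joint's range is limited). The gripper opens to 85 mm and grips with 20 to 120 N. Pads are 22 mm wide; open, the fingers measure 114 mm over their backs; the gripper's body (76 mm by 85 mm) begins 54 mm behind the grasp point. The pads swing forward as they close: fully open they stand 13 mm farther back than shut.
Start: joints at [1.253, 0.238, -0.013, 1.319, 0, 1.571], TCP at [0.164, 0.499, 0.214] pointing down, gripper open.
Joint ranges: [-2.66, 2.66], [-1.03, 1.9], [-1.14, 1.46], [-1.82, 2.27], [-1.45, 1.34], [-3.14, 3.14]. Speed limits (rad/s): [2.22, 2.22, 2.79, 3.14, 3.14, 3.14].

## Interface

Orientations are given as a rotation vector (axis times angle).
In Python, from plant import ctrl gives the robot as it stands. The module is installed in compiled form; this text tells all that it offers.
- The arm moves only by the tool drive_tool, never from a script. Its argument "steps" is a list of rows, each a list of 7 numbers: the shift along the world's x, y, z in mm, then the turn, a rotation vector about the world's x, y, z in degrees, then the opening, from -1 (shut) to 1 (fully open). A call has 1 to 20 rows; each row is the pose to reach, as a shift and turn from the pose commanded when the call began; what a row does not reach only later rows make up. A row lasts 1/12 s, in which the tool goes at most 41.7 mm and 7.16 degrees, less where a joint would pass 70% of its speed; a pose out of reach is approached as far as the arm can. A call with a gripper value outside its range is refused whole. The fingers move at their own pace and stop on an object; "squeeze" is the grip in N (left out, the last holds). Time passes only in rows, so rows that repeat a pose let the fingers close. It gives the time, the measured TCP pose, the force, the opening and the grip force at its end, in the units of the state.
- ctrl.read_state(): the state, without advancing time (a new reading comes with each control period).
- ctrl.get_image(name): name is "scene" or "side" or "wrist"; returns a dict with "frame" (480x640x3 uint8, red, green, blue), "range_z" (480x640 float32, m along the optical axis (not along the pixel's ray), 0 where there is no reading), "camera_matrix" (3x3 intrinsics, pixels), "k1" (the pictures are not rectified: a ray, as slopes to the right and down, at radius r is drawn at 1 + k1 r^2 times it, then the intrinsics apply), "R" (3x3) and "t" (3): a world point X has camera coordinates R X + t. Camera axes: x right, y down, z forward; pixel columns grow to the right and rows downward; lengths in m; the calibration is good to about 2 mm. A picture is of the moment at which its call begins.
- ctrl.finish_job(): hands the job in; it is judged then, once.
Trained networks look in the newest picture that a camera, given by its name, has taken for a name from the list of things; names that differ only in an ending like _2 or _b are one class to them, and where a whole thing is asked for, a point or a joint stands for the part that bears it (a point fixed in the world has none). Each returns a list of dicts, best first, with "confidence" (0 to 1); they miss things now and then, are a little off and sometimes report something else, mostly with a low value. They report only what shows in the picture. A call takes as long as a camera call.
- ctrl.search_frame(camera, name): "location" ([column, row] in pixels, amid what is visible of it).
- ctrl.trace(camera, name): "pixels" (480x640 bool, what is visible of it) and "location" ([column, row] in pixels, amid what is visible of it).
- ctrl.spot_point(camera, name): "location" ([column, row] in pixels: a listed point, or the origin of a listed thing).
The state is a dict: "time_s": time; "q": joint angles; "dq": joint speeds; "effort": joint torques, N m; "eef_pos": TCP position; "orientation": TCP orientation; "contact_force": force on the tool from outside, world axes, zero at the start; "torque": the same for the moment, N m; "gripper_width": finger opening in m; "finger_force": force on a finger pad.
Only numpy, scipy, OpenCV 4.12 (cv2) and the standard library are available. Lean on these libraries where they do the work, as an engineer would, in place of code of your own. Each camera call takes 0.05 s, during which the arm holds its last target. There are 200 camera calls.

## Working session

There is one attempt and no reset: what is moved stays moved. The work goes in short steps, Python scripts to look and compute and a tool call to move; the robot and the scene stay as the last step left them, time stands still between calls to the robot, and variables do not carry over. Pictures are saved under pics/ and viewed, at most 10 in all, crops included, and the job is handed in when it is done.

Besides the shell and the picture viewer there is one more tool, called after "Request:" by a JSON object that holds its "fn" and its "kwargs", one argument or row to a line. drive_tool: Moves the arm, as the interface text tells. Its arguments: {"type":"object","properties":{"steps":{"type":"array","items":{"type":"array","items":{"type":"number"}}},"squeeze":{"type":"number"}},"required":["steps"]}

```bash
mkdir -p pics
cat > h.py <<'E'
import numpy as np, cv2
from plant import ctrl
from scipy.spatial.transform import Rotation as R
def ray(im,px):
    K=np.array(im["camera_matrix"]);k=im["k1"]
    s=cv2.undistortPoints(np.array([[px]],float),K,np.array([k,0,0,0.]))[0,0]
    return np.array([s[0],s[1],1.])
def at_depth(im,px,d):
    return np.array(im["R"]).T@(ray(im,px)*d-np.array(im["t"]))
def on_z(im,px,z):
    Rm=np.array(im["R"]);c=-Rm.T@np.array(im["t"]);v=Rm.T@ray(im,px)
    return c+v*(z-c[2])/v[2]
def cloud(im,mask):
    r,c=np.nonzero(mask&(im["range_z"]>0));d=im["range_z"][r,c]
    K=np.array(im["camera_matrix"])
    s=cv2.undistortPoints(np.stack([c,r],1)[:,None].astype(float),K,np.array([im["k1"],0,0,0.]))[:,0]
    P=np.c_[s*d[:,None],d]
    return (P-np.array(im["t"]))@np.array(im["R"])
def proj(im,X):
    p=np.array(im["R"])@X+np.array(im["t"]);x=p[:2]/p[2];x=x*(1+im["k1"]*(x@x))
    K=np.array(im["camera_matrix"]);return K[:2,:2]@x+K[:2,2]
def save(im,n): cv2.imwrite(f"pics/{n}.png",im["frame"][:,:,::-1])
E
python3 - <<'E'
from h import *
np.set_printoptions(precision=3,suppress=True)
s=ctrl.read_state();print(s["eef_pos"],s["orientation"],s["gripper_width"],s["time_s"])
Z=dict(case_pins=.064,lid_hinge=.064,lid_handle=.076,lid_centre=.076,rack=0,slot_front=.012,slot_mid=.012,case_stops=.102,case=0,jar=0,gift_box=0,bowl=0,tray=.012)
for c in ("scene","side"):
    im=ctrl.get_image(c);save(im,c)
    print(c,"cam",-np.array(im["R"]).T@im["t"])
    for n,z in Z.items():
        for o in ctrl.spot_point(c,n)[:1]: print(n,round(o["confidence"],2),np.array(o["location"]),on_z(im,o["location"],z))
a=cv2.imread("pics/scene.png");b=cv2.imread("pics/side.png")
E
```

```text
[0.164 0.498 0.214] [-0.497 -3.102  0.002] 0.08550169140547895 0.0
scene cam [1.205 0.25  0.79 ]
case_pins 0.56 [168.5 234. ] [ 0.625 -0.251  0.064]
lid_hinge 0.83 [169.9 235. ] [ 0.627 -0.247  0.064]
lid_handle 0.96 [224.8 166.5] [ 0.421 -0.241  0.076]
lid_centre 0.88 [195.1 199.8] [ 0.535 -0.245  0.076]
rack 0.83 [439.3 294.5] [0.519 0.243 0.   ]
slot_front 0.66 [454.5 268.4] [0.457 0.256 0.012]
slot_mid 0.6 [436.5 294.9] [0.533 0.238 0.012]
case_stops 0.88 [162.3 230.9] [ 0.653 -0.239  0.102]
case 0.63 [202.3 226.9] [ 0.53  -0.242  0.   ]
jar 0.92 [250.  355.8] [ 0.767 -0.019  0.   ]
gift_box 0.77 [331.9 220.2] [ 0.41  -0.007  0.   ]
bowl 0.84 [297.2 276.2] [ 0.577 -0.014  0.   ]
tray 0.98 [427.1 308.3] [0.569 0.229 0.012]
side cam [0.476 0.805 0.807]
lid_handle 0.55 [396.4 170.5] [ 0.421 -0.255  0.076]
lid_centre 0.7 [350.4 165.7] [ 0.534 -0.265  0.076]
rack 0.73 [342.3 359.5] [0.511 0.248 0.   ]
slot_front 0.73 [371.8 359. ] [0.458 0.25  0.012]
slot_mid 0.64 [342.2 353.6] [0.512 0.243 0.012]
case_stops 0.67 [298.1 162.9] [ 0.657 -0.228  0.102]
case 0.69 [352.9 198. ] [ 0.524 -0.234  0.   ]
jar 0.62 [240.6 250.9] [ 0.762 -0.018  0.   ]
gift_box 0.94 [401.8 262.1] [ 0.402 -0.016  0.   ]
bowl 0.92 [319.5 258.7] [ 0.583 -0.01   0.   ]
tray 0.72 [309.9 344.5] [0.573 0.229 0.012]
```

View pics/scene.png

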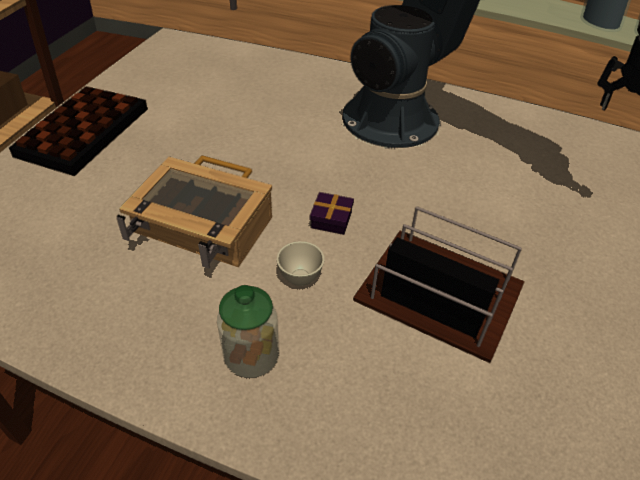

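View pics/side.png

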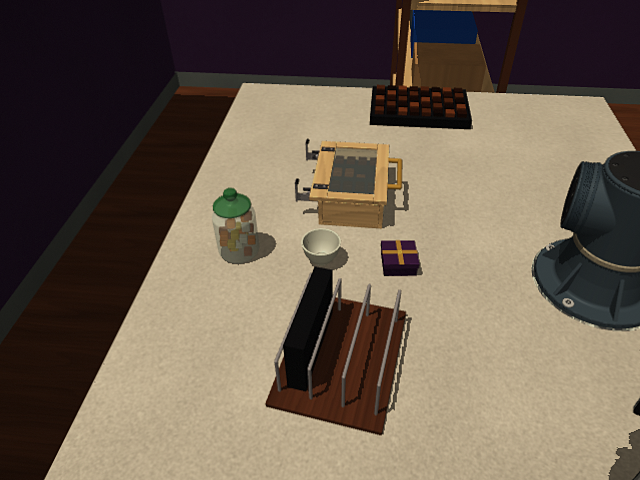

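The scene view shows the case with its handle at about (224,165), and its lugs at (127,228) and (210,258). The rack is at about (440,290), with the tray in the far slot. Next I measure the yaw of the case and rack from depth.

Run:
```python
from h import *
np.set_printoptions(precision=3,suppress=True)
print(ctrl.nose_length)
for c in ("scene","side"):
    im=ctrl.get_image(c)
    for n,lo,hi in (("lid_centre",.06,.095),("lid_handle",.06,.095),("rack",.004,.02),("rack",.09,.11),("case",.0,.068)):
        for o in ctrl.trace(c,n)[:1]:
            P=cloud(im,o["pixels"]);Q=P[(P[:,2]>lo)&(P[:,2]<hi)]
            if len(Q)<20: print(c,n,len(P),len(Q));continue
            r=cv2.minAreaRect((Q[:,:2]*1000).astype(np.float32))
            print(c,n,lo,round(o["confidence"],2),len(Q),"rect",np.round(r[0]),np.round(r[1]),round(r[2],1),"z",np.percentile(Q[:,2],[5,50,95]),np.median(Q,0))
```

```text
0.019
scene lid_centre 0.06 0.77 8415 rect [ 525. -244.] [242. 228.] 89.4 z [0.076 0.081 0.085] [ 0.536 -0.236  0.081]
scene lid_handle 0.06 0.92 8466 rect [ 525. -244.] [242. 228.] 89.4 z [0.076 0.081 0.085] [ 0.537 -0.237  0.081]
scene rack 0.004 0.87 4831 rect [515. 244.] [261. 205.] 81.2 z [0.009 0.013 0.015] [0.579 0.275 0.013]
scene rack 0.09 0.87 1169 rect [516. 243.] [205. 178.] 80.9 z [0.095 0.1   0.102] [0.496 0.255 0.1  ]
scene case 0.0 0.78 2545 rect [ 595. -215.] [173. 298.] 28.6 z [0.004 0.032 0.064] [ 0.598 -0.155  0.032]
side lid_centre 0.06 0.8 4703 rect [ 524. -244.] [249. 228.] 89.9 z [0.076 0.081 0.085] [ 0.526 -0.228  0.081]
side lid_handle 0.06 0.59 4626 rect [ 523. -244.] [249. 225.] 89.8 z [0.076 0.081 0.085] [ 0.527 -0.228  0.081]
side rack 0.004 0.67 9796 rect [515. 243.] [264. 201.] 80.9 z [0.01  0.013 0.015] [0.495 0.285 0.013]
side rack 0.09 0.67 1297 rect [515. 243.] [207. 174.] 80.9 z [0.097 0.1   0.102] [0.498 0.263 0.1  ]
side case 0.0 0.62 1574 rect [ 586. -188.] [147. 290.] 48.3 z [0.005 0.039 0.065] [ 0.531 -0.126  0.039]
```

Request:
{"fn": "drive_tool", "kwargs": {
  "steps": [
    [180,-350,60,0,0,-50,-0.4],
    [180,-350,60,0,0,-50,-0.4],
    [180,-350,60,0,0,-50,-0.4],
    [180,-350,60,0,0,-50,-0.4],
    [180,-350,60,0,0,-50,-0.4],
    [180,-350,60,0,0,-50,-0.4],
    [180,-350,60,0,0,-50,-0.4],
    [180,-350,60,0,0,-50,-0.4],
    [180,-350,60,0,0,-50,-0.4],
    [170,-740,40,0,0,-72,-0.4],
    [170,-740,40,0,0,-72,-0.4],
    [170,-740,40,0,0,-72,-0.4],
    [170,-740,40,0,0,-72,-0.4],
    [170,-740,40,0,0,-72,-0.4],
    [170,-740,40,0,0,-72,-0.4],
    [170,-740,40,0,0,-72,-0.4],
    [170,-740,40,0,0,-72,-0.4],
    [170,-740,40,0,0,-72,-0.4],
    [170,-740,40,0,0,-72,-0.4],
    [170,-740,40,0,0,-72,-0.4]
  ]
}}

```text
time_s: 3.67
eef_pos: [0.3339, -0.2467, 0.2538]
orientation: [2.23, 2.211, -0.002]
contact_force: [-0.3, 1.1, -0.4]
gripper_width: 0.0254
finger_force: 0.0
```

Request:
{"fn": "drive_tool", "kwargs": {
  "steps": [
    [0,3,-40,0,-60,0,-0.4],
    [0,3,-40,0,-60,0,-0.4],
    [0,3,-40,0,-60,0,-0.4],
    [0,3,-40,0,-60,0,-0.4],
    [0,3,-40,0,-60,0,-0.4],
    [0,3,-40,0,-60,0,-0.4],
    [0,3,-40,0,-60,0,-0.4],
    [0,3,-120,0,-60,0,-0.4],
    [0,3,-120,0,-60,0,-0.4],
    [0,3,-120,0,-60,0,-0.4],
    [0,3,-120,0,-60,0,-0.4],
    [0,3,-120,0,-60,0,-0.4],
    [0,3,-120,0,-60,0,-0.4]
  ]
}}

```text
time_s: 4.75
eef_pos: [0.3344, -0.2391, 0.1353]
orientation: [1.587, 1.582, 0.915]
contact_force: [-0.3, -0.8, -0.5]
gripper_width: 0.0255
finger_force: 0.0
```

Run:
```python
from h import *
np.set_printoptions(precision=3,suppress=True)
s=ctrl.read_state();M=R.from_rotvec(s["orientation"]).as_matrix()
print(s["eef_pos"],s["q"]);print(M)
im=ctrl.get_image("wrist");save(im,"w1")
print("cam",-np.array(im["R"]).T@im["t"])
for o in ctrl.spot_point("wrist","lid_handle")[:2]: print(o["confidence"],o["location"],on_z(im,o["location"],.076))
P=cloud(im,np.ones((480,640),bool))
Q=P[(abs(P[:,0]-.417)<.03)&(abs(P[:,1]+.244)<.09)&(P[:,2]>.06)&(P[:,2]<.09)&(P[:,0]<.432)]
print(len(Q),np.percentile(Q,[2,50,98],axis=0) if len(Q) else 0)
```

```text
[ 0.334 -0.239  0.135] [-1.348 -0.015 -1.108  0.113  1.005  0.428]
[[ 0.001  0.501  0.866]
 [ 1.    -0.003  0.   ]
 [ 0.003  0.866 -0.501]]
cam [ 0.196 -0.165  0.215]
0.8 [303.7, 231.7] [ 0.416 -0.244  0.076]
3525 [[ 0.408 -0.301  0.072]
 [ 0.41  -0.239  0.08 ]
 [ 0.429 -0.186  0.082]]
```

View pics/w1.png

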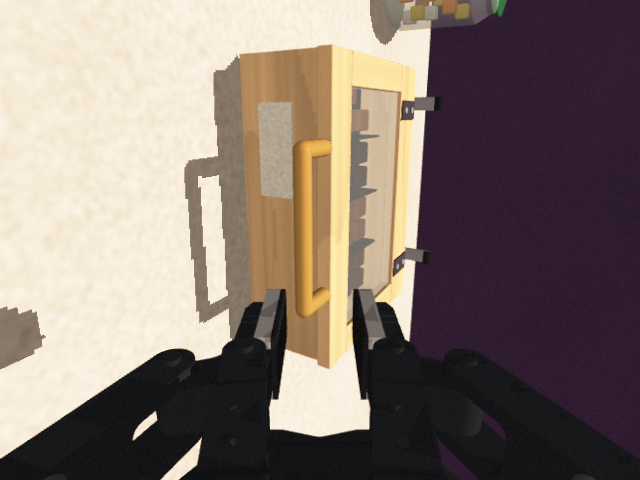

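The bar runs from (303,150) to (303,310) in the wrist picture and is centred at x 0.416, y −0.244, z 0.076. I'll drop onto the approach line and then advance.

Request:
{"fn": "drive_tool", "kwargs": {
  "steps": [
    [-5,-4,-9,0,0,0,-0.4],
    [-5,-4,-9,0,0,0,-0.4],
    [20,-4,-24,0,0,0,-0.4],
    [40,-4,-35,0,0,0,-0.4],
    [50,-4,-41,0,0,0,-0.4],
    [50,-4,-41,0,0,0,-0.4],
    [50,-4,-41,0,0,0,-0.4]
  ]
}}

```text
time_s: 5.43
eef_pos: [0.3795, -0.2569, 0.1056]
orientation: [1.589, 1.607, 0.929]
contact_force: [-0.1, 0.1, -0.3]
gripper_width: 0.0256
finger_force: 0.0
```

```bash
cat > rel.py <<'E'
from h import *
np.set_printoptions(precision=3,suppress=True)
s=ctrl.read_state();M=R.from_rotvec(s["orientation"]).as_matrix()
print(s["eef_pos"],s["q"],s["contact_force"]);print(M)
b=np.array([.416,-.244,.076])-np.array(s["eef_pos"])
print("bar in tool",M.T@b*1000)
E
python3 rel.py
```

```text
[ 0.379 -0.257  0.106] [-1.205  0.128 -1.139 -0.207  0.946  0.619] [-0.091  0.076 -0.301]
[[-0.019  0.511  0.859]
 [ 1.    -0.002  0.023]
 [ 0.014  0.86  -0.511]]
bar in tool [11.818 -6.802 46.825]
```

Request:
{"fn": "drive_tool", "kwargs": {
  "steps": [
    [-4,0,12,0,10,0,-0.48],
    [-4,0,12,0,10,0,-0.48],
    [-4,0,12,0,10,0,-0.48],
    [-4,0,12,0,10,0,-0.48]
  ]
}}

```text
time_s: 5.77
eef_pos: [0.3756, -0.2581, 0.1195]
orientation: [1.705, 1.722, 0.806]
contact_force: [0.1, 0.1, 0.0]
gripper_width: 0.0222
finger_force: 0.0
```

```bash
python3 rel.py
```

```text
[ 0.376 -0.258  0.12 ] [-1.115 -0.019 -0.989  0.147  0.763  0.63 ] [0.081 0.117 0.003]
[[-0.016  0.65   0.76 ]
 [ 1.     0.001  0.02 ]
 [ 0.012  0.76  -0.65 ]]
bar in tool [12.957 -6.851 59.237]
```

Request:
{"fn": "drive_tool", "kwargs": {
  "steps": [
    [-4,14,-5,-0.7,0,-1.4,-0.48],
    [-4,14,-5,-0.7,0,-1.4,-0.48],
    [10,14,-17,-0.7,0,-1.4,-0.48],
    [22,14,-27,-0.7,0,-1.4,-0.48],
    [22,14,-27,-0.7,0,-1.4,-0.48],
    [22,14,-27,-0.7,0,-1.4,-0.48]
  ]
}}

```text
time_s: 6.27
eef_pos: [0.3963, -0.2424, 0.0889]
orientation: [1.722, 1.702, 0.787]
contact_force: [0.2, 0.3, -0.0]
gripper_width: 0.0223
finger_force: 0.0
```

```bash
python3 rel.py
python3 - <<'E'
from h import *
im=ctrl.get_image("wrist");save(im,"w2")
for o in ctrl.spot_point("wrist","lid_handle")[:2]: print(o["confidence"],o["location"],on_z(im,o["location"],.076))
P=cloud(im,np.ones((480,640),bool))
Q=P[(abs(P[:,1]+.244)<.045)&(P[:,2]>.06)&(P[:,2]<.09)&(abs(P[:,0]-.417)<.015)]
print(len(Q),np.percentile(Q,[2,50,98],axis=0) if len(Q) else 0)
E
```

```text
[ 0.396 -0.242  0.089] [-1.012  0.039 -1.096 -0.118  0.696  0.776] [ 0.247  0.302 -0.047]
[[ 0.009  0.653  0.757]
 [ 1.    -0.011 -0.002]
 [ 0.007  0.757 -0.653]]
bar in tool [-1.48   3.083 23.311]
4403 [[ 0.40805615 -0.28696386  0.07286012]
 [ 0.41016343 -0.2392317   0.07988303]
 [ 0.41707755 -0.20057291  0.08244454]]
```

View pics/w2.png

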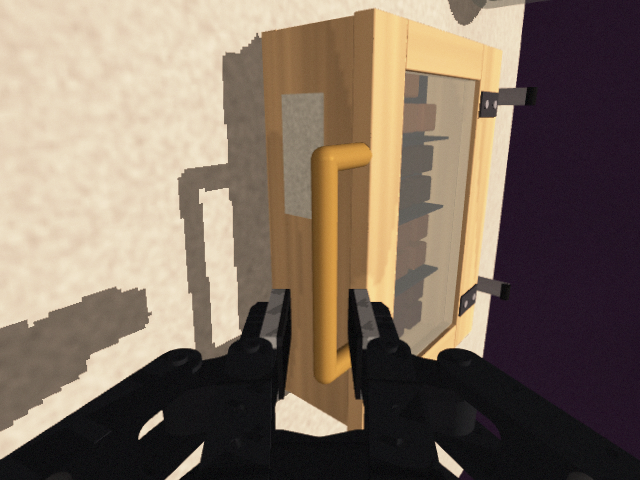

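Request:
{"fn": "drive_tool", "kwargs": {
  "steps": [
    [7,-1,-5,0,0,0,-0.48],
    [14,-2,-9,0,0,0,-0.48],
    [14,-2,-9,0,0,0,-0.48],
    [14,-2,-9,0,0,0,-1],
    [14,-2,-9,0,0,0,-1],
    [14,-2,-9,0,0,0,-1],
    [14,-2,-9,0,0,0,-1]
  ],
  "squeeze": 25
}}

```text
time_s: 6.95
eef_pos: [0.4106, -0.2456, 0.0813]
orientation: [1.721, 1.7, 0.784]
contact_force: [0.7, -0.5, 0.6]
gripper_width: 0.0
finger_force: 0.0
```

```bash
python3 rel.py
```

```text
[ 0.411 -0.246  0.081] [-0.975  0.079 -1.104 -0.195  0.675  0.817] [ 0.657 -0.518  0.617]
[[ 0.011  0.652  0.758]
 [ 1.    -0.01  -0.005]
 [ 0.004  0.758 -0.652]]
bar in tool [ 1.634 -0.505  7.492]
```

Run:
```python
from h import *
im=ctrl.get_image("wrist");save(im,"w3")
print(ctrl.read_state()["gripper_width"])
```

```text
0.0001666995480685513
```

View pics/w3.png

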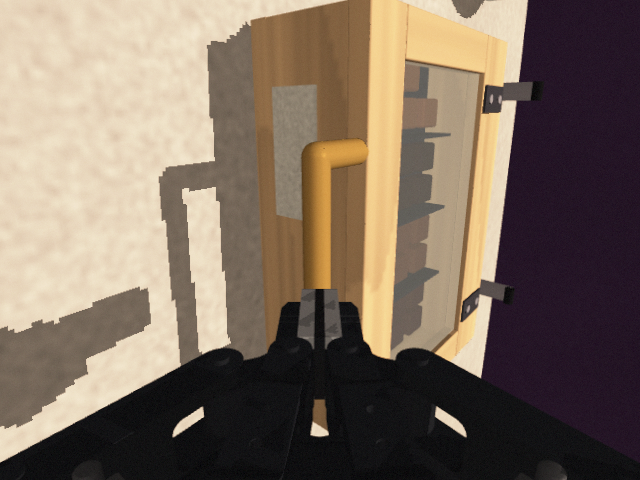

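Run:
```python
from h import *
np.set_printoptions(precision=3,suppress=True)
s=ctrl.read_state();M=R.from_rotvec(s["orientation"]).as_matrix();p=np.array(s["eef_pos"])
im=ctrl.get_image("wrist");d=im["range_z"]
for px in [(308,300),(330,300),(310,330),(330,340)]:
    print("tip",px,(at_depth(im,px,d[px[1],px[0]])-p)@M*1000)
for px in [(316,200),(316,250),(316,275),(316,285)]:
    X=at_depth(im,px,d[px[1],px[0]]);print("bar",px,X,(X-p)@M*1000)
m=np.zeros((480,640),bool);m[170:280,300:332]=1
T=(cloud(im,m)-p)@M*1000
T=T[T[:,2]<25];print(np.percentile(T,[1,25,50,75,99],axis=0))
# circle fit in tool y-z
f=np.c_[T[:,1:],np.ones(len(T))];c=np.linalg.lstsq(2*f*[1,1,.5],(T[:,1:]**2).sum(1),rcond=None)[0]
print("centre y,z",c[:2],"r",np.sqrt(c[2]+c[:2]@c[:2]))
```

```text
tip (308, 300) [  9.953  -4.316 -30.395]
tip (330, 300) [ 10.024   3.377 -30.538]
tip (310, 330) [  9.915  -3.198 -50.501]
tip (330, 340) [  9.172   2.757 -54.885]
bar (316, 200) [ 0.41  -0.207  0.08 ] [38.819 -1.668  0.478]
bar (316, 250) [ 0.41  -0.228  0.08 ] [17.736 -1.708 -0.009]
bar (316, 275) [ 0.41  -0.239  0.079] [ 6.194 -1.738  0.746]
bar (316, 285) [ 0.41  -0.244  0.079] [ 1.501 -1.749  0.866]
[[ 4.328 -7.382 -0.674]
 [16.676 -4.453  0.576]
 [28.704 -1.651  1.293]
 [40.048  1.242  2.423]
 [50.425  4.216  5.479]]
centre y,z [-1.527  5.491] r 5.328924158339965
```

Run:
```python
from h import *
np.set_printoptions(precision=1,suppress=True)
s=ctrl.read_state();M=R.from_rotvec(s["orientation"]).as_matrix();p=np.array(s["eef_pos"])
for c in ("side","scene","wrist"):
    im=ctrl.get_image(c);save(im,c+"2")
    m=(im["range_z"]>0)&(im["frame"].max(2)<75)
    T=(cloud(im,m)-p)@M*1000
    T=T[(abs(T[:,0])<16)&(abs(T[:,1])<20)&(T[:,2]>-120)&(T[:,2]<30)]
    print(c,len(T),np.histogram(T[:,2],bins=np.arange(-120,31,10))[0],np.percentile(T,[2,50,98],axis=0) if len(T) else 0)
    print(c,"TCP px",proj(im,p),"tip px",proj(im,p+M[:,2]*.019),"-23",proj(im,p-M[:,2]*.023))
    if c!="wrist":
        u,v=proj(im,p).astype(int);u0,v0=max(u-60,0),max(v-45,0)
        cv2.imwrite(f"pics/{c}2c.png",cv2.resize(im["frame"][v0:v0+90,u0:u0+120,::-1],(720,540),interpolation=cv2.INTER_NEAREST))
```

```text
side 419 [28 42 36 45 68 61 40 37 36 25  1  0  0  0  0] [[  -8.4  -17.8 -116.8]
 [  10.     2.3  -70.8]
 [  15.8   18.7  -25. ]]
side TCP px [400.8 171.2] tip px [394.4 175. ] -23 [408.7 166.4]
scene 386 [13 19 26 39 43 44 67 47 49 34  5  0  0  0  0] [[  -9.9  -13.8 -112.4]
 [  10.3   11.4  -58.9]
 [  15.6   18.6  -22.6]]
scene TCP px [224.9 161.1] tip px [222.1 169.8] -23 [228.3 150.6]
wrist 15730 [   0 2322 3508 1405 1813 3515 1239  805  718  405    0    0    0    0
    0] [[  -8.   -17.3 -105. ]
 [  10.9   -0.3  -74.1]
 [  16.    18.7  -28.6]]
wrist TCP px [320.2 289.4] tip px [320.1 272.2] -23 [320.4 315.5]
```

View pics/side2c.png

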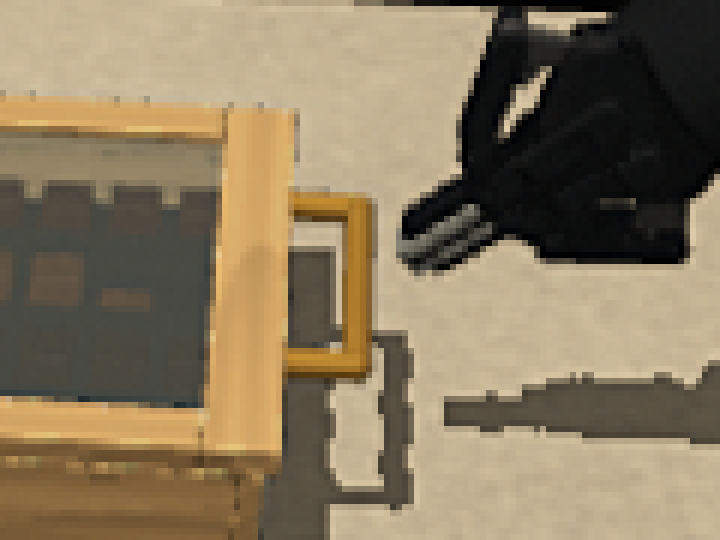

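The side crop shows the closed fingertips about 20 mm short of the bar. All three cameras agree that the real tips lie about 40 mm behind where the reported TCP puts them. I'll reopen the gripper and advance by that much.

Request:
{"fn": "drive_tool", "kwargs": {
  "steps": [
    [-1,0,-1,0,0,0,-0.48],
    [-1,0,-1,0,0,0,-0.48],
    [-1,0,-1,0,0,0,-0.48],
    [7,0,-8,0,0,0,-0.48],
    [14,0,-14,0,0,0,-0.48],
    [22,0,-20,0,0,0,-0.48],
    [29,0,-27,0,0,0,-0.48],
    [29,0,-27,0,0,0,-0.48],
    [29,0,-27,0,0,0,-0.48]
  ]
}}

```text
time_s: 7.95
eef_pos: [0.4397, -0.2448, 0.0533]
orientation: [1.722, 1.702, 0.785]
contact_force: [-0.0, 0.2, -0.2]
gripper_width: 0.0223
finger_force: 0.0
```

```bash
python3 rel.py
python3 - <<'E'
from h import *
im=ctrl.get_image("wrist");save(im,"w4")
E
```

```text
[ 0.44  -0.245  0.053] [-0.897  0.198 -1.135 -0.391  0.631  0.897] [-0.018  0.248 -0.183]
[[ 0.009  0.653  0.757]
 [ 1.    -0.011 -0.003]
 [ 0.006  0.757 -0.653]]
bar in tool [  0.742   1.662 -32.739]
```

View pics/w4.png

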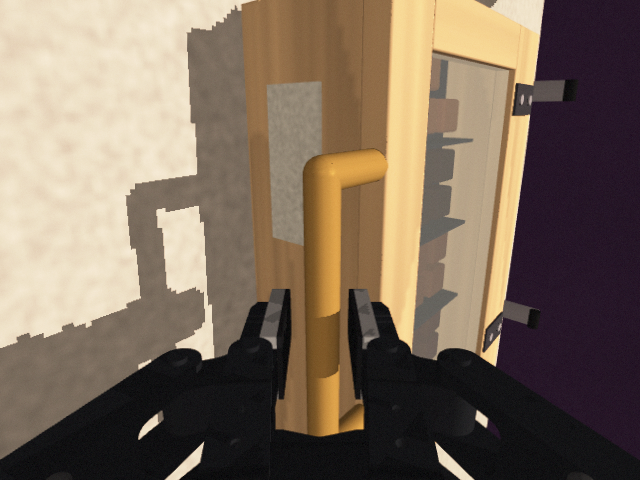

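The bar now runs between the pads at (322,330), with no contact yet. Closing.

Request:
{"fn": "drive_tool", "kwargs": {
  "steps": [
    [0,0,0,0,0,0,-1],
    [0,0,0,0,0,0,-1],
    [0,0,0,0,0,0,-1],
    [0,0,0,0,0,0,-1]
  ],
  "squeeze": 25
}}

```text
time_s: 8.33
eef_pos: [0.44, -0.2456, 0.0546]
orientation: [1.72, 1.7, 0.785]
contact_force: [-2.9, 1.8, 6.3]
gripper_width: 0.0109
finger_force: 25.9
```

```bash
python3 rel.py
```

```text
[ 0.44  -0.246  0.055] [-0.898  0.196 -1.135 -0.392  0.631  0.897] [-2.916  1.81   6.279]
[[ 0.01   0.652  0.758]
 [ 1.    -0.01  -0.005]
 [ 0.004  0.758 -0.652]]
bar in tool [  1.474   0.591 -32.145]
```

Run:
```python
import numpy as np
def T(th,ph):
    a,p=np.radians(th),np.radians(ph)
    u=np.array([-np.cos(a),np.sin(a)]);w=np.array([np.sin(a),np.cos(a)]);d=np.array([np.sin(p),-np.cos(p)])
    return 210*u+12*w+32.4*d
t0=T(0,49.3)
for th in list(range(5,96,5)):
    ph=49.3*(1-th/90) if th<90 else 0
    s=T(th,ph)-t0
    print(f"[{s[0]:.0f}, {-.009*s[0]:.0f}, {s[1]:.0f}, 0, {49.3-ph:.1f}, 0, -1],",end=" ")
```

```text
[1, -0, 17, 0, 2.7, 0, -1], [3, -0, 34, 0, 5.5, 0, -1], [7, -0, 51, 0, 8.2, 0, -1], [12, -0, 67, 0, 11.0, 0, -1], [19, -0, 82, 0, 13.7, 0, -1], [27, -0, 97, 0, 16.4, 0, -1], [37, -0, 111, 0, 19.2, 0, -1], [47, -0, 125, 0, 21.9, 0, -1], [59, -1, 137, 0, 24.6, 0, -1], [72, -1, 148, 0, 27.4, 0, -1], [85, -1, 157, 0, 30.1, 0, -1], [100, -1, 166, 0, 32.9, 0, -1], [115, -1, 173, 0, 35.6, 0, -1], [131, -1, 179, 0, 38.3, 0, -1], [147, -1, 183, 0, 41.1, 0, -1], [164, -1, 186, 0, 43.8, 0, -1], [181, -2, 187, 0, 46.6, 0, -1], [197, -2, 187, 0, 49.3, 0, -1], [216, -2, 185, 0, 49.3, 0, -1],
```

Request:
{"fn": "drive_tool", "kwargs": {
  "steps": [
    [0,0,9,0,1.4,0,-1],
    [1,0,17,0,2.7,0,-1],
    [2,0,26,0,4.1,0,-1],
    [3,0,34,0,5.5,0,-1],
    [5,0,42,0,6.8,0,-1],
    [7,0,51,0,8.2,0,-1],
    [9,0,59,0,9.6,0,-1],
    [12,0,67,0,11,0,-1],
    [15,0,75,0,12.4,0,-1],
    [19,0,82,0,13.7,0,-1],
    [23,0,90,0,15,0,-1],
    [27,0,97,0,16.4,0,-1],
    [27,0,97,0,16.4,0,-1]
  ]
}}

```text
time_s: 9.42
eef_pos: [0.4676, -0.246, 0.1524]
orientation: [1.905, 1.884, 0.556]
contact_force: [-7.9, -0.5, 3.9]
gripper_width: 0.011
finger_force: 25.7
```

```bash
python3 rel.py
```

```text
[ 0.468 -0.246  0.152] [-0.696 -0.022 -0.669  0.46   0.35   0.969] [-7.947 -0.487  3.854]
[[ 0.011  0.84   0.542]
 [ 1.    -0.009 -0.006]
 [-0.     0.543 -0.84 ]]
bar in tool [  1.456 -84.843  36.142]
```

Request:
{"fn": "drive_tool", "kwargs": {
  "steps": [
    [5,0,7,0,1.4,0,-1],
    [10,0,14,0,2.8,0,-1],
    [15,0,21,0,4.1,0,-1],
    [20,0,28,0,5.5,0,-1],
    [26,0,34,0,6.8,0,-1],
    [32,-1,40,0,8.2,0,-1],
    [38,-1,46,0,9.6,0,-1],
    [45,-1,51,0,11,0,-1],
    [51,-1,56,0,12.4,0,-1],
    [58,-1,60,0,13.7,0,-1],
    [65,-1,65,0,15.1,0,-1],
    [73,-1,69,0,16.5,0,-1],
    [80,-1,73,0,17.8,0,-1],
    [88,-1,76,0,19.2,0,-1],
    [96,-1,79,0,20.5,0,-1],
    [104,-1,82,0,21.9,0,-1],
    [112,-1,84,0,23.3,0,-1],
    [120,-1,86,0,24.7,0,-1],
    [120,-1,86,0,24.7,0,-1]
  ]
}}

```text
time_s: 11.0
eef_pos: [0.5886, -0.2469, 0.237]
orientation: [2.156, 2.134, 0.149]
contact_force: [-2.5, 0.6, 8.2]
gripper_width: 0.0108
finger_force: 26.3
```

```bash
python3 rel.py
```

```text
[ 0.589 -0.247  0.237] [-0.425  0.324  0.153  1.267  0.054  1.16 ] [-2.46   0.563  8.228]
[[ 0.011  0.99   0.143]
 [ 1.    -0.01  -0.005]
 [-0.003  0.143 -0.99 ]]
bar in tool [   1.668 -193.779  134.747]
```

Request:
{"fn": "drive_tool", "kwargs": {
  "steps": [
    [8,0,2,0,1.4,0,-1],
    [17,0,3,0,2.7,0,-1],
    [25,0,4,0,4.1,0,-1],
    [34,0,4,0,5.5,0,-1],
    [42,0,4,0,6.8,0,-1],
    [50,0,4,0,8.2,0,-1],
    [50,0,4,0,8.2,0,-1],
    [50,0,4,0,8.2,0,-1],
    [50,0,4,0,8.2,0,-1]
  ]
}}

```text
time_s: 11.75
eef_pos: [0.6369, -0.2469, 0.2402]
orientation: [2.231, 2.208, -0.005]
contact_force: [1.0, -1.5, 0.3]
gripper_width: 0.011
finger_force: 25.8
```

```bash
cat > lid.py <<'E'
from h import *
np.set_printoptions(precision=3,suppress=True)
def lid(c,lo=.02,hi=.4):
    im=ctrl.get_image(c);save(im,"l%.0f%s"%(ctrl.read_state()["time_s"]*10,c))
    for n in ("lid_hinge","lid_handle"):
        for o in ctrl.spot_point(c,n)[:1]:print(c,n,o["confidence"],o["location"])
    o=ctrl.trace(c,"lid_centre")
    if not o: return print(c,"no lid")
    P=cloud(im,cv2.erode(o[0]["pixels"].astype(np.uint8),np.ones((3,3)))>0)
    f=im["frame"];P=P[P[:,2]>lo]
    best=None
    rng=np.random.default_rng(0)
    for _ in range(300):
        a=P[rng.choice(len(P),3)];n=np.cross(a[1]-a[0],a[2]-a[0])
        if np.linalg.norm(n)<1e-6: continue
        n/=np.linalg.norm(n);k=abs((P-a[0])@n)<.003
        if best is None or k.sum()>best.sum(): best=k
    Q=P[best];m=Q.mean(0);n=np.linalg.svd(Q-m,full_matrices=False)[2][2]
    print(c,round(o[0]["confidence"],2),len(P),len(Q),"mean",m,"normal",n,"lean deg",np.degrees(np.arcsin(n[2])),"yaw",np.degrees(np.arctan(n[1]/n[0])))
    print("pct",np.percentile(Q,[1,50,99],axis=0))
lid("scene");lid("side")
s=ctrl.read_state();print(s["eef_pos"],s["q"],s["contact_force"])
E
python3 lid.py
```

```text
scene lid_hinge 0.88 [170.9, 235.1]
scene lid_handle 0.67 [145.4, 146.0]
scene 0.82 8799 6931 mean [ 0.64  -0.234  0.172] normal [-1.     0.018  0.008] lean deg 0.47495789282532896 yaw -1.0117196365805656
pct [[ 0.636 -0.357  0.077]
 [ 0.64  -0.233  0.174]
 [ 0.644 -0.125  0.276]]
side lid_hinge 0.6 [317.5, 173.8]
side lid_handle 0.75 [302.2, 93.1]
side 0.79 1359 874 mean [ 0.632 -0.212  0.159] normal [-1.     0.003  0.019] lean deg 1.1080988565156535 yaw -0.15823278355086648
pct [[ 0.628 -0.344  0.078]
 [ 0.632 -0.199  0.148]
 [ 0.636 -0.124  0.28 ]]
[ 0.636 -0.246  0.241] [-0.367  0.522  0.489  1.538 -0.004  1.214] [-0.712 -0.67  -2.991]
```

Request:
{"fn": "drive_tool", "kwargs": {
  "steps": [
    [0,0,0,0,0,0,-1],
    [0,0,0,0,0,0,-1],
    [0,0,5,0,0,0,-1],
    [0,0,10,0,0,0,-1],
    [0,0,15,0,0,0,-1],
    [0,0,20,0,0,0,-1],
    [0,0,25,0,0,0,-1],
    [0,0,30,0,0,0,-1],
    [0,0,35,0,0,0,-1],
    [0,0,40,0,0,0,-1],
    [0,0,45,0,0,0,-1],
    [0,0,45,0,0,0,-1]
  ],
  "squeeze": 60
}}

```text
time_s: 13.15
eef_pos: [0.6372, -0.2466, 0.2872]
orientation: [2.23, 2.207, -0.005]
contact_force: [-0.3, 0.2, -2.5]
gripper_width: 0.01
finger_force: 58.6
```

```bash
python3 lid.py
```

```text
scene lid_hinge 0.89 [167.6, 216.9]
scene lid_handle 0.96 [142.7, 119.0]
scene 0.57 10044 7792 mean [ 0.641 -0.235  0.219] normal [ 1.    -0.006 -0.008] lean deg -0.4362910946601371 yaw -0.3175048868470286
pct [[ 0.638 -0.358  0.123]
 [ 0.641 -0.228  0.22 ]
 [ 0.644 -0.125  0.323]]
side lid_hinge 0.97 [315.7, 158.1]
side 0.8 1572 940 mean [ 0.632 -0.207  0.214] normal [-1.    -0.007  0.004] lean deg 0.25030472860963243 yaw 0.3739664416048766
pct [[ 0.629 -0.343  0.119]
 [ 0.632 -0.197  0.203]
 [ 0.635 -0.124  0.325]]
[ 0.637 -0.246  0.286] [-0.367  0.531  0.619  1.658 -0.005  1.214] [-0.3   -0.14  -4.367]
```

Request:
{"fn": "drive_tool", "kwargs": {
  "steps": [
    [0,0,12,0,0,0,-1],
    [0,0,27,0,0,0,-1],
    [-10,0,43,0,0,0,-1],
    [-25,5,60,0,0,-1,-1],
    [-40,15,75,0,0,-1,-1],
    [-57,30,85,0,0,-2,-1],
    [-74,50,90,0,0,-2,-1],
    [-90,72,90,0,0,-3,-1],
    [-105,97,90,0,0,-3,-1],
    [-118,124,90,0,0,-4,-1],
    [-129,152,90,0,0,-4,-1],
    [-138,181,90,0,0,-5,-1],
    [-146,211,90,0,0,-5,-1],
    [-152,241,90,0,0,-6,-1],
    [-157,271,90,0,0,-6,-1],
    [-161,301,90,0,0,-7,-1],
    [-164,331,90,0,0,-7,-1],
    [-166,360,90,0,0,-8,-1],
    [-168,387,90,0,0,-8,-1],
    [-169,412,90,0,0,-9,-1]
  ]
}}

```text
time_s: 15.22
eef_pos: [0.4673, 0.1671, 0.3762]
orientation: [2.397, 2.027, -0.005]
contact_force: [0.7, 0.3, -3.8]
gripper_width: 0.01
finger_force: 58.8
```

Request:
{"fn": "drive_tool", "kwargs": {
  "steps": [
    [0,22,0,0,0,0,-1],
    [0,42,0,0,0,0,-1],
    [0,59,0,0,0,0,-1],
    [0,72,0,0,0,0,-1],
    [0,80,0,0,0,0,-1],
    [0,82,0,0,0,0,-1],
    [0,82,0,0,0,0,-1],
    [0,82,0,0,0,0,-1],
    [0,82,0,0,0,0,-1]
  ]
}}

```text
time_s: 15.97
eef_pos: [0.468, 0.2467, 0.3761]
orientation: [2.398, 2.025, -0.006]
contact_force: [-0.7, 0.8, -3.6]
gripper_width: 0.0097
finger_force: 58.8
```

```bash
python3 lid.py; python3 -c "
from h import *
im=ctrl.get_image('side');save(im,'carry')"
```

```text
scene lid_hinge 0.96 [474.1, 190.5]
scene lid_handle 0.57 [500.3, 85.5]
scene 0.96 15794 11532 mean [0.472 0.251 0.314] normal [ 0.986 -0.164 -0.022] lean deg -1.2778285867612922 yaw -9.458432885296896
pct [[0.453 0.134 0.213]
 [0.472 0.254 0.315]
 [0.492 0.362 0.413]]
side lid_hinge 0.67 [381.6, 288.7]
side lid_handle 0.66 [377.3, 176.8]
side 0.68 3587 2145 mean [0.471 0.297 0.306] normal [ 0.987 -0.161 -0.016] lean deg -0.895925872295839 yaw -9.239276463416566
pct [[0.445 0.153 0.201]
 [0.474 0.308 0.286]
 [0.486 0.368 0.415]]
[0.468 0.247 0.376] [ 0.488  0.254  0.418  1.738 -0.003  2.227] [ 0.046  0.435 -3.681]
```

View pics/carry.png

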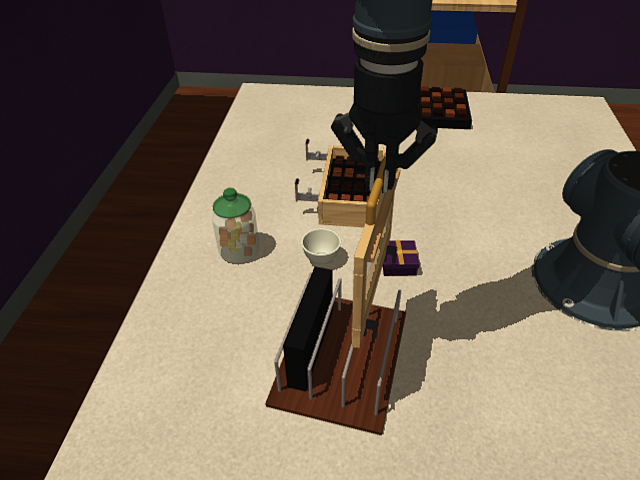

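The lid hangs upright over the front slot, with its lower edge at about (358,345), between the front hoops, and aligned with the rack. Lowering it.

Request:
{"fn": "drive_tool", "kwargs": {
  "steps": [
    [2,2,-8,0,0,0,-1],
    [2,2,-22,0,0,0,-1],
    [2,2,-38,0,0,0,-1],
    [2,2,-54,0,0,0,-1],
    [2,2,-70,0,0,0,-1],
    [2,2,-86,0,0,0,-1],
    [2,2,-102,0,0,0,-1],
    [2,2,-118,0,0,0,-1],
    [2,2,-132,0,0,0,-1],
    [2,2,-143,0,0,0,-1],
    [2,2,-151,0,0,0,-1],
    [2,2,-156,0,0,0,-1],
    [2,2,-160,0,0,0,-1],
    [2,2,-160,0,0,0,-1]
  ]
}}

```text
time_s: 17.58
eef_pos: [0.4697, 0.2495, 0.2154]
orientation: [2.397, 2.027, -0.007]
contact_force: [0.9, 0.4, -3.7]
gripper_width: 0.0101
finger_force: 58.7
```

Request:
{"fn": "drive_tool", "kwargs": {
  "steps": [
    [0,0,-2,0,0,0,-1],
    [0,0,-4,0,0,0,-1],
    [0,0,-6,0,0,0,-1],
    [0,0,-8,0,0,0,-1],
    [0,0,-10,0,0,0,-1],
    [0,0,-10,0,0,0,-1]
  ]
}}

```text
time_s: 18.08
eef_pos: [0.4697, 0.2495, 0.2056]
orientation: [2.397, 2.027, -0.007]
contact_force: [-0.0, 0.0, -3.7]
gripper_width: 0.0099
finger_force: 58.8
```

Expected floor contact is at z≈0.203, so I lower in 1 mm steps.

Request:
{"fn": "drive_tool", "kwargs": {
  "steps": [
    [0,0,-1,0,0,0,-1],
    [0,0,-2,0,0,0,-1],
    [0,0,-3,0,0,0,-1],
    [0,0,-3,0,0,0,-1]
  ]
}}

```text
time_s: 18.42
eef_pos: [0.4702, 0.2494, 0.2034]
orientation: [2.397, 2.026, -0.005]
contact_force: [0.2, -1.4, 0.6]
gripper_width: 0.01
finger_force: 59.3
```

Request:
{"fn": "drive_tool", "kwargs": {
  "steps": [
    [0,0,-1,0,0,0,-1],
    [0,0,-1,0,0,0,-0.5],
    [0,0,-1,0,0,0,-0.2],
    [0,0,-1,0,0,0,0.5],
    [0,0,-1,0,0,0,0.9],
    [0,0,-1,0,0,0,0.9],
    [0,0,-1,0,0,0,0.9],
    [0,0,-1,0,0,0,0.9],
    [0,0,-1,0,0,0,0.9]
  ]
}}

```text
time_s: 19.17
eef_pos: [0.4699, 0.2496, 0.2019]
orientation: [2.397, 2.027, -0.006]
contact_force: [0.1, -0.1, 0.0]
gripper_width: 0.0807
finger_force: 0.0
```

Request:
{"fn": "drive_tool", "kwargs": {
  "steps": [
    [0,0,15,0,0,0,0.9],
    [0,0,40,0,0,0,0.9],
    [0,0,80,0,0,0,0.9],
    [0,0,120,0,0,0,0.9],
    [0,0,150,0,0,0,0.9],
    [0,0,150,0,0,0,0.9],
    [0,0,150,0,0,0,0.9]
  ]
}}

```text
time_s: 19.75
eef_pos: [0.4706, 0.25, 0.3535]
orientation: [2.397, 2.026, -0.001]
contact_force: [0.6, 0.2, -1.4]
gripper_width: 0.0811
finger_force: 0.0
```

```bash
python3 lid.py; python3 -c "
from h import *
im=ctrl.get_image('side');save(im,'end')"
```

```text
scene lid_hinge 0.68 [454.4, 263.0]
scene lid_handle 0.62 [471.6, 187.3]
scene 0.68 8057 6438 mean [0.488 0.252 0.153] normal [ 0.979 -0.163 -0.122] lean deg -7.026921704475324 yaw -9.469293736105811
pct [[0.464 0.135 0.064]
 [0.488 0.254 0.154]
 [0.511 0.362 0.24 ]]
side lid_hinge 0.76 [373.7, 355.0]
side lid_handle 0.84 [353.8, 267.9]
side 0.89 4320 2716 mean [0.48  0.269 0.132] normal [ 0.983 -0.16  -0.092] lean deg -5.270620025118117 yaw -9.258097121760942
pct [[0.453 0.143 0.041]
 [0.481 0.276 0.117]
 [0.502 0.368 0.239]]
[0.47  0.249 0.351] [ 0.49   0.251  0.35   1.675 -0.003  2.228] [-0.377  0.296  0.74 ]
```

View pics/end.png

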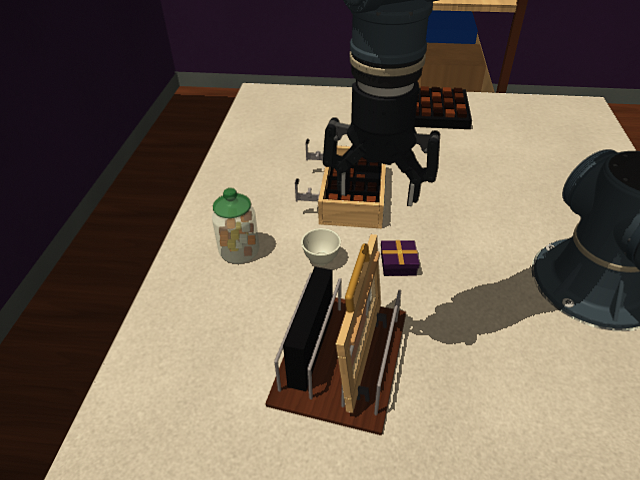

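The lid stands in the front slot, leaning about 6–7° against the hoop, with its handle at about (355,268). The gripper is clear and the bystanders haven't moved. Handing in.

```bash
python3 -c "
from plant import ctrl
print(ctrl.finish_job())"
```

```text
the job is handed in; nothing more can be done
None
```

The lid was swung up, lifted off its pins and stood handle up in the rack's front slot, leaning about 6–7° against the hoop, with the gripper clear and the other things unmoved in the last picture; I handed the job in at about 20 s and got no verdict back.

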